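Walk the link jig round against its bench stop

TASK

Walk the heavy grooved metal block round on the bench with pushes of the fingertips until the open ends of its three grooves face the long steel fence, its back lies flat against that fence and its right end rests against the end stop. Only push it: do not lift or tip the block, and leave the breaker, the copper link and the screwdriver where they are.

Things in the scene. Friction and masses are not known exactly. Their poses are not given: they have to be found in the camera images.
- link_jig: Heavy bare aluminium block (drilling jig for copper links), 120 mm along its x, 150 mm along its y, 45 mm high, 1.8 kg give or take 15 %, loose, flat on the bench. Origin: centre of its underside; z up. Three grooves 21 mm wide, 6 mm deep run along its x in the top. It stops with the push; sliding takes 7 to 15 N, less at a corner, where it turns as it moves (friction arm about 75 mm).
- jig_lip (a point): centre of the block's front face (block frame -60, 0, 20 mm), the 150 mm side where a 10 mm lip closes the grooves. At the start the block is turned some 40 to 80 degrees clockwise, seen from above, from where it should face.
- jig_back_left (a point): point on the block's back face (plain 150 mm side where the grooves are open) at its left upright edge, block frame 60, 75, 20 mm
- jig_back_right (a point): point on the block's back face at its right upright edge, block frame 60, -75, 20 mm
- jig_right_end (a point): centre of the block's right end face (its -y side, 120 mm long), block frame 0, -75, 20 mm
- bench_stop: L-shaped steel stop, 30 mm high, fixed. Origin: inner corner at bench height; x away from the robot, y left, z up. Long fence: face in the plane x = 0 towards the robot, 16 mm thick, y from -30 to +220 mm. Behind it a 6 mm high flange 30 mm wide with bolt heads to 14 mm. The seated block has its origin at (-60, 75, 0) mm in this frame, axes parallel.
- stop_end (a point): centre of the face of the end stop, at the right of the fence: face in the stop's plane y = 0, looking left (+y), 30 mm high, x from -77 to -5 mm, 16 mm thick, with a like flange on its outer side
- breaker: bystander: grey moulded-case circuit breaker 72 x 90 x 153 mm standing upright to the right of the block; origin: centre of its underside
- copper_link: bystander: flat plated copper bar 20 x 110 x 5 mm with a hole at each end, lying left of the block; origin: centre of its underside
- screwdriver: bystander: screwdriver with a blue handle, 182 mm long, 26 mm thick, lying to the right of the block, near the bench's front edge; origin: centre of its underside
There are look-alikes about, which are no part of the job. There is more than one size of the link_jig; the one meant has the size given above.

How it is judged:
By the outcome, as a careful person would: the job done as asked, in the order asked, and still so for the second after the job is handed in, with the robot touching nothing.
It also fails if it takes over 72 s, if anything falls off the work surface, if the arm or the gripper's body presses on something with over 40 N, if the wrist force passes 120 N, or if a joint passes its speed limit or range.

ROBOT

A 6-joint arm with a two-finger parallel gripper is mounted at the origin on a cart in front of the work surface, level with it; the furniture and walls round the work are solid. World frame = base frame: x ahead of the robot, y to its left, z up, the work surface at z = 0. Lengths are in m, angles in degrees, forces in N, time in s.
With the tool pointing down it reaches from about 0.325 to 0.775 m from the base axis. Payload 5.5 kg.
Tool frame: the origin (TCP) lies at the centre of the arm's flange, where the gripper is bolted on; the fingertips stand 182 mm ahead of it and the grasp point (between the pads) lies 163 mm ahead of it; z points along the fingers, y is the line along which they close (so a half turn about z gives the same grasp; the last joint's range is limited). The gripper opens to 88 mm and grips with 3 to 60 N. Pads are 20 mm wide; open, the fingers measure 115 mm over their backs; the gripper's body (75 mm by 178 mm) begins 61 mm behind the grasp point.
Start: joints at [-72.118, 5.22, 70.514, -0, 104.267, -3.249], TCP at [0.216, -0.56, 0.405] pointing down, gripper open.
Joint ranges: [-164.24, 164.24], [-49.07, 125.15], [9.68, 141.18], [-86.29, 266.29], [3.28, 154.24], [-151.56, 151.56]. Speed limits (degrees/s): [147.25, 147.25, 172.46, 180, 180, 180].

INTERFACE

Orientations are given as [roll, pitch, yaw] about the fixed x, y, z axes, in that order (R = Rz(yaw) Ry(pitch) Rx(roll)).
In Python, from station import r gives the robot as it stands. The module is installed in compiled form; this text tells all that it offers. Calls block until the motion is done:
- r.reach(position, orientation): joint-space move of the TCP to a pose.
- r.servo_line(position, rotation=None, speed=0.15): straight line of the TCP; rotation=None keeps the orientation; speed is the mean speed in m/s.
- r.move_joints(angles): joint-space move.
- r.let_go() and r.grab(squeeze=None): open the fingers fully, or close them until they stop; squeeze is the grip in N (None keeps the last).
- r.wait(seconds).
- r.inverse_kinematics(position, orientation): joint angles nearest the present ones, or None.
- r.sense(): the state.
- r.snapshot(name): name is "scene" or "top"; returns a dict with "frame" (384x512x3 uint8, red, green, blue), "fx", "fy", "cx", "cy" (pixels), "R" (3x3) and "t" (3): a world point X has camera coordinates R X + t. Camera axes: x right, y down, z forward; pixel columns grow to the right and rows downward; lengths in m; the calibration is good to about 2 mm. A picture is of the moment at which its call begins. There is no depth.
A pose or a line that the arm cannot do raises r.IKError and nothing moves.
- r.hand_in(): hands the job in; it is judged then, once.
The state is a dict: "clock": time; "joints": joint angles; "joint_vel": joint speeds; "joint_torque": joint torques, N m; "tcp_pos": TCP position; "orientation": TCP orientation; "contact_force": force on the tool from outside, world axes, zero at the start; "torque": the same for the moment, N m; "opening": finger opening in m; "gripper_force": force on a finger pad.
Only numpy, scipy, OpenCV 4.12 (cv2) and the standard library are available. Lean on these libraries where they do the work, as an engineer would, in place of code of your own. Each camera call takes 0.05 s, during which the arm holds its last target. There are 200 camera calls.

## Working session

There is one attempt and no reset: what is moved stays moved. The work goes in short steps, each a Python script; the robot and the scene stay as the last script left them, time stands still between calls to the robot, and variables do not carry over. Pictures are saved under pics/ and viewed, at most 10 in all, crops included, and the job is handed in when it is done.

```bash
mkdir -p pics; python3 - <<'E'
from station import r
import cv2,numpy as np
for n in("scene","top"):
    s=r.snapshot(n); cv2.imwrite(f"pics/{n}0.png",cv2.resize(s["frame"][:,:,::-1],(800,600),interpolation=cv2.INTER_CUBIC))
    R=np.array(s["R"]);print(n,s["fx"],s["fy"],s["cx"],s["cy"],R.round(3).tolist(),s["t"],(-R.T@s["t"]).round(3))
print(r.sense())
E
```

```text
scene 442.82555581360367 442.82555581360367 251.82697828759618 190.17106645276732 [[-0.558, -0.83, -0.018], [-0.378, 0.274, -0.884], [0.739, -0.486, -0.467]] [0.44492866 0.17989964 0.94304097] [-0.38   0.779  0.607]
top 492.85092402425346 492.85092402425346 251.77609715823488 185.31462738365516 [[0.026, -1.0, 0.002], [-0.996, -0.026, -0.08], [0.08, 0.0, -0.997]] [0.16984207 0.50113578 1.31408861] [0.39  0.183 1.35 ]
{'clock': 0.1, 'joints': array([-7.21178157e+01,  5.26099767e+00,  7.05742031e+01, -1.58193258e-04,
        1.04266396e+02, -3.24858148e+00]), 'joint_vel': array([ 0.05109235, -0.17023859, -0.10595765,  0.00823309,  0.05292419,
        0.02063813]), 'joint_torque': array([ 1.48587918e-03, -4.47857380e+01, -4.07568955e+01,  6.99382718e-02,
        2.84520542e-02, -1.24449407e-04]), 'tcp_pos': array([ 0.21631706, -0.55971737,  0.4036043 ]), 'orientation': array([-1.79898558e+02, -5.60415242e-03,  2.11307219e+01]), 'contact_force': array([ 0.445357  , -0.55877146, -0.45230875]), 'torque': array([ 0.01335632, -0.00989094,  0.01601491]), 'gripper_force': 0.0, 'opening': 0.08756453938242095}
```

View pics/top0.png

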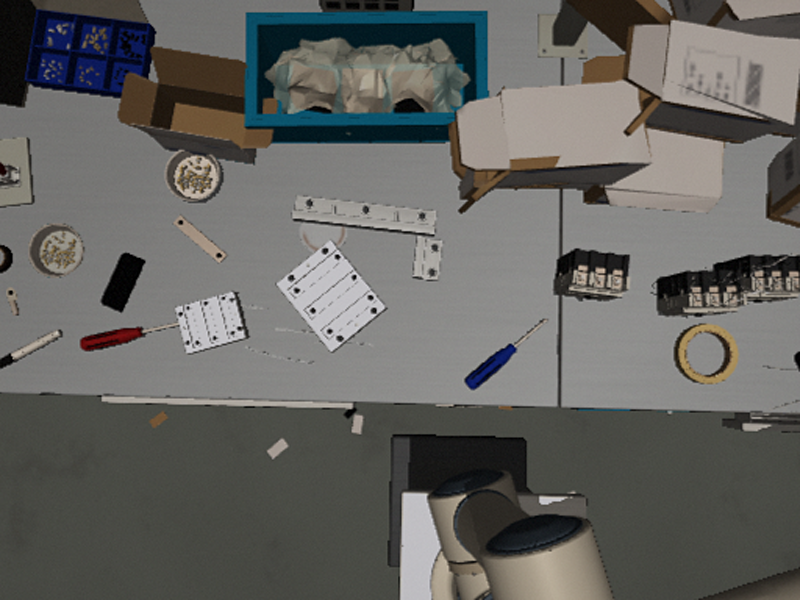

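View pics/scene0.png

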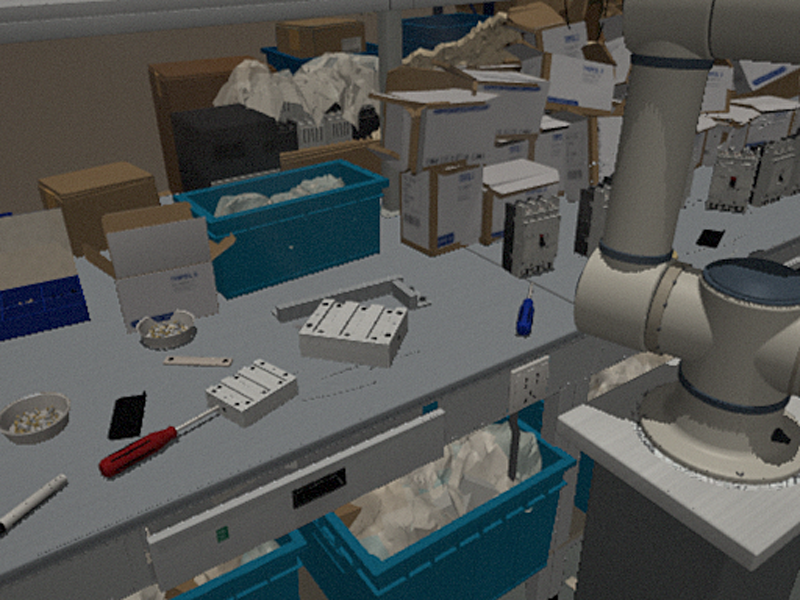

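The top view shows the 120x150 jig, with its top corners at about (277,285), (330,242), (386,308) and (333,351) in the 800 px image. The fence runs from (293,205) to (437,225), with the end stop at about (415,237–278). The small look-alike is at (210,322), the blue screwdriver at (505,355), the breaker at (592,275) and the copper link at (200,238). The scene view agrees with this.

```bash
cat > h.py <<'E'
from station import r
import cv2,numpy as np
def ray(s,uv,z):
    R=np.array(s["R"]);c=-R.T@np.array(s["t"]);uv=np.atleast_2d(uv).astype(float)
    d=np.c_[(uv[:,0]-s["cx"])/s["fx"],(uv[:,1]-s["cy"])/s["fy"],np.ones(len(uv))]@R
    return (c+d*((z-c[2])/d[:,2])[:,None])[:,:2]
def proj(s,P):
    q=np.array(s["R"])@np.array(P).T+np.array(s["t"])[:,None]
    return np.c_[s["fx"]*q[0]/q[2]+s["cx"],s["fy"]*q[1]/q[2]+s["cy"]]
def bright(s,thr):
    g=cv2.cvtColor(s["frame"],cv2.COLOR_RGB2GRAY);return g,(g>thr).astype(np.uint8)
E
python3 - <<'E'
from h import *
s=r.snapshot("top");g,_=bright(s,0)
print("row183..",g[190,170:250].tolist()); print("col212",g[120:232,212].tolist())
for t in (185,200,215):
    m=(g>t).astype(np.uint8); m=cv2.morphologyEx(m,cv2.MORPH_CLOSE,np.ones((3,3)))
    for c in cv2.findContours(m,0,2)[0]:
        if cv2.contourArea(c)<150: continue
        x,y=c[:,0].mean(0)
        if 110<x<300 and 110<y<240:
            for z in(.03,.045):
                p=ray(s,c[:,0],z).astype(np.float32); q=cv2.minAreaRect(p); print(t,z,np.round(c[:,0].mean(0)),np.round(q[0],4),np.round(q[1],4),round(q[2],1),"area",round(cv2.contourArea(p)*1e6))
E
python3 - <<'E'
import cv2
a=cv2.imread("pics/top0.png")
cv2.imwrite("pics/crop0.png",cv2.resize(a[185:365,260:460],(800,720))[:600])
E
```

```text
row183.. [130, 131, 131, 131, 130, 132, 132, 131, 130, 132, 131, 131, 129, 152, 186, 196, 197, 198, 136, 145, 187, 195, 193, 194, 192, 194, 192, 194, 193, 194, 193, 196, 191, 182, 114, 175, 197, 195, 193, 195, 193, 195, 193, 193, 195, 193, 152, 181, 195, 195, 194, 194, 194, 194, 193, 193, 194, 194, 197, 188, 171, 163, 186, 196, 202, 105, 20, 14, 25, 175, 203, 139, 123, 133, 136, 137, 138, 136, 138, 138]
col212 [129, 130, 129, 129, 129, 128, 127, 117, 156, 154, 150, 124, 141, 139, 141, 144, 141, 157, 149, 154, 162, 159, 99, 42, 108, 152, 151, 151, 151, 150, 150, 153, 150, 139, 140, 201, 197, 194, 193, 196, 198, 183, 104, 184, 196, 194, 196, 195, 195, 195, 195, 195, 195, 194, 195, 194, 194, 196, 193, 194, 195, 196, 185, 133, 180, 198, 196, 194, 193, 193, 193, 195, 188, 157, 177, 198, 195, 194, 194, 193, 195, 193, 195, 197, 186, 127, 180, 197, 196, 196, 178, 77, 86, 183, 192, 141, 187, 197, 193, 192, 194, 194, 194, 197, 190, 87, 137, 138, 137, 135, 136, 137]
185 0.03 [134. 204.] [0.432  0.4962] [0.0806 0.1001] 17.2 area 6786
185 0.045 [134. 204.] [0.4315 0.4927] [0.0797 0.0989] 17.2 area 6633
185 0.03 [212. 187.] [0.4833 0.2909] [0.1492 0.1178] 40.8 area 16219
185 0.045 [212. 187.] [0.4822 0.2896] [0.1475 0.1165] 40.8 area 15853
```

View pics/crop0.png

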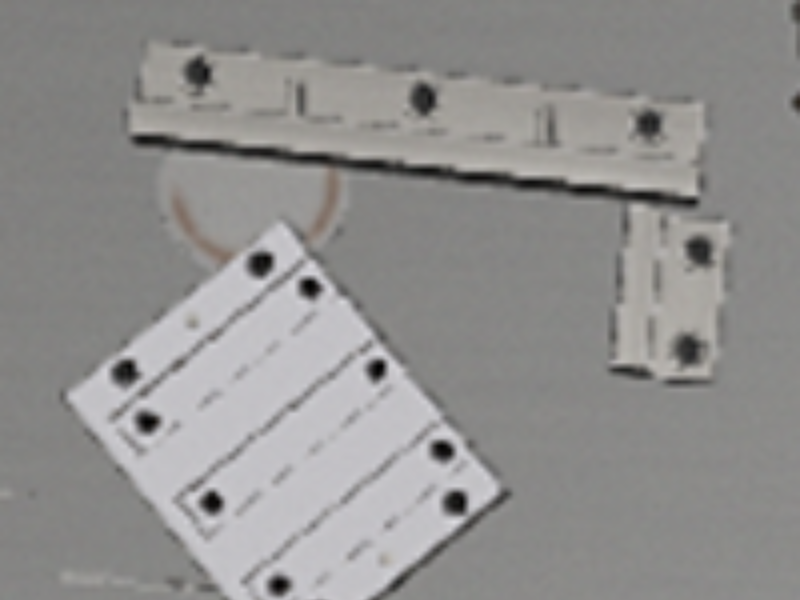

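The crop confirms the lip: the groove ends are closed on the lower-left side, so the back faces upper-right. The fence's front top edge runs from about (133,135) to (697,195) in the crop, and the end stop's left face from about (630,205) to (612,365).

```bash
python3 - <<'E'
from h import *
s=r.snapshot("top")
pk=np.array([(133,135),(697,195),(632,207),(612,366)])/4+[260,185]
p=ray(s,(pk+.5)/1.5625-.5,.03);print(p.round(4))
d=p[0]-p[1];e=p[2]-p[3];print(np.linalg.norm(d),np.linalg.norm(e),np.degrees(np.arctan2(-d[0],d[1])),np.degrees(np.arctan2(e[1],e[0])))
g=cv2.cvtColor(s["frame"],cv2.COLOR_RGB2GRAY)
for c in(195,210,225,240,255,270):print(c,g[130:158,c].tolist())
for w in(154,160,166,172):print(w,g[w,255:285].tolist())
hs=cv2.cvtColor(s["frame"],cv2.COLOR_RGB2HSV);m=cv2.inRange(hs,(110,120,40),(130,255,255));m[:200]=0
c=max(cv2.findContours(m,0,2)[0],key=cv2.contourArea);print("sd",ray(s,c[:,0],.013).min(0),ray(s,c[:,0],.013).max(0))
print("breaker base ",ray(s,np.array([(556,290),(632,298)])/1.5625,0.0),ray(s,np.array([(565,250),(628,255)])/1.5625,0.153))
E
```

```text
[[0.6146 0.3599]
 [0.5948 0.1153]
 [0.5889 0.1432]
 [0.5196 0.1502]]
0.24547861641529997 0.0696031706347547 -4.6205121932826865 -5.7584783023843
195 [147, 171, 136, 160, 162, 159, 149, 154, 159, 163, 136, 38, 112, 154, 149, 148, 147, 145, 146, 140, 132, 122, 112, 114, 126, 140, 150, 128]
210 [155, 156, 160, 157, 159, 156, 128, 149, 153, 156, 163, 158, 50, 53, 139, 151, 152, 150, 149, 151, 149, 151, 151, 154, 174, 194, 196, 196]
225 [152, 155, 155, 158, 158, 156, 160, 159, 141, 150, 153, 160, 167, 165, 23, 63, 138, 131, 131, 132, 130, 131, 131, 131, 130, 133, 131, 132]
240 [114, 162, 155, 155, 155, 157, 157, 161, 162, 165, 157, 156, 156, 167, 172, 167, 30, 77, 138, 132, 132, 132, 131, 131, 133, 135, 134, 132]
255 [131, 131, 130, 156, 152, 146, 142, 145, 138, 141, 134, 113, 165, 161, 164, 174, 167, 58, 48, 112, 136, 131, 134, 134, 132, 132, 134, 133]
270 [131, 132, 130, 134, 144, 140, 65, 43, 53, 58, 93, 124, 161, 129, 157, 158, 165, 175, 169, 26, 50, 129, 162, 159, 159, 159, 159, 158]
154 [132, 135, 137, 134, 137, 133, 136, 136, 134, 136, 137, 77, 144, 169, 164, 159, 162, 95, 146, 161, 165, 165, 171, 170, 170, 163, 169, 182, 130, 126]
160 [135, 133, 133, 136, 135, 135, 134, 136, 136, 134, 99, 157, 171, 168, 164, 164, 128, 157, 165, 166, 159, 162, 105, 71, 79, 109, 158, 115, 124, 135]
166 [135, 136, 137, 136, 135, 135, 136, 138, 137, 135, 102, 154, 171, 167, 165, 173, 142, 160, 169, 170, 167, 169, 169, 167, 165, 169, 171, 145, 137, 137]
172 [133, 133, 134, 134, 135, 135, 134, 137, 137, 81, 155, 177, 171, 168, 172, 119, 158, 175, 172, 129, 90, 51, 100, 150, 162, 175, 127, 126, 135, 135]
sd [ 0.33120472 -0.02865964] [0.40820597 0.0542784 ]
breaker base  [[ 0.50484147 -0.10306493]
 [ 0.49423294 -0.23680335]] [[ 0.55499022 -0.08419385]
 [ 0.5496981  -0.18290316]]
```

```bash
cat >> h.py <<'E'
def rot(a): a=np.radians(a);return np.array([[np.cos(a),-np.sin(a)],[np.sin(a),np.cos(a)]])
Zt=.194
def go(p,yaw,z=Zt,speed=.2): r.servo_line([p[0],p[1],z],[180,0,yaw],speed)
HL=np.array([[60,75],[60,-75],[-60,-75],[-60,75]])/1e3
E
python3 - <<'E'
from h import *
s=r.snapshot("top")
f=np.array([(195,140.4),(210,141.5),(225,143.4),(240,145.45),(255,146.6),(270,148.45)])
p=ray(s,f,.03);k=np.polyfit(p[:,1],p[:,0],1);yaw=-np.degrees(np.arctan(k[0]));print("stop yaw",yaw,"resid",(np.polyval(k,p[:,1])-p[:,0]).round(4))
q=ray(s,[(265.4,163)],.03)[0];S=rot(yaw)
fx=S.T@p.mean(0);e=S.T@q; O=S@[fx[0],e[1]];print("corner",O, "q in stop",S.T@(q-O))
B=np.array([.4822,.2896]);by=-49.2
print("corners in stop",((B+HL@rot(by).T-O)@S).round(3).tolist())
C=B+rot(by)@[0,.095]
for a in(10,20,30,35,40,44):
    b=C+rot(a)@(B-C);print(a,"c",((b-O)@S).round(3),((b+HL@rot(by+a).T-O)@S).round(3).tolist())
print("target",O+S@[-.06,.075])
for a in(0,40):
    P=C+rot(a)@(B+rot(by)@[-.07,-.055]-C)
    for y in(by+a,by+a+180):print(P,y,r.inverse_kinematics([*P,Zt],[180,0,y]))
E
```

```text
stop yaw -4.811250032986939 resid [ 0.0006 -0.0009 -0.0002  0.0009 -0.0005  0.0001]
corner [0.59771427 0.14429446] q in stop [-4.08327109e-02  1.56125113e-17]
corners in stop [[-0.032, 0.147], [-0.137, 0.04], [-0.223, 0.123], [-0.118, 0.231]]
10 c [-0.114  0.125] [[-0.023, 0.153], [-0.107, 0.029], [-0.206, 0.097], [-0.122, 0.22]]
20 c [-0.1    0.116] [[-0.014, 0.16], [-0.076, 0.023], [-0.186, 0.073], [-0.124, 0.21]]
30 c [-0.084  0.111] [[-0.008, 0.169], [-0.045, 0.023], [-0.161, 0.053], [-0.124, 0.199]]
35 c [-0.076  0.109] [[-0.005, 0.173], [-0.029, 0.025], [-0.148, 0.045], [-0.123, 0.193]]
40 c [-0.068  0.108] [[-0.003, 0.178], [-0.014, 0.029], [-0.134, 0.038], [-0.122, 0.188]]
44 c [-0.061  0.108] [[-0.001, 0.183], [-0.002, 0.033], [-0.122, 0.033], [-0.121, 0.183]]
target [0.5442162  0.22406261]
[0.39482583 0.30665152] -49.2 None
[0.39482583 0.30665152] 130.8 [ 33.93588252  -6.66515982 103.84435757   0.          82.82080224
  -6.86411748]
[0.46103281 0.2147962 ] -9.200000000000003 [ 2.11479326e+01 -5.27351277e+00  1.02552225e+02 -2.54444375e-14
  8.27212879e+01  1.20347933e+02]
[0.46103281 0.2147962 ] 170.8 [ 21.14793256  -5.27351277 102.55222492   0.          82.72128785
 -59.65206744]
```

```bash
cat > s1.py <<'E'
from h import *
B=np.array([.4822,.2896]);by=-49.2
C=B+rot(by)@[0,.095]
P=B+rot(by)@[-.0705,-.055]
r.grab(10)
r.servo_line([.16,-.43,.42],speed=.3)
P0=P+rot(by)@[-.015,0]
r.reach([*P0,.30],[180,0,by+180]); print(r.sense()["clock"])
go(P0,by+180,speed=.15)
r.wait(.3);f0=r.sense()["contact_force"];print(f0, r.sense()["opening"])
go(P,by+180,speed=.05);print(r.sense()["contact_force"]-f0)
for a in range(4,39,4)if 0 else (6,12,18,24,30,36):
    go(C+rot(a)@(P-C),by+a+180,speed=.08);print(a,(r.sense()["contact_force"]-f0).round(1))
a=36;q=C+rot(a)@(P-C)
go(q+rot(by+a)@[-.03,0],by+a+180)
r.servo_line([*(q+rot(by+a)@[-.04,0]),.30],speed=.3)
r.reach([.33,-.1,.36],[180,0,180-by*0])
s=r.snapshot("top");cv2.imwrite("pics/t1.png",cv2.resize(s["frame"][90:270,100:340,::-1],(800,600),interpolation=cv2.INTER_CUBIC))
print(r.sense()["clock"])
E
python3 s1.py
```

```text
5.0
[ 0.30384957 -0.27855412 -0.429593  ] 0.0005048384093681139
[-1.85318656  0.68766859  1.0241365 ]
6 [-4.9  1.3  3.3]
12 [-5.7  1.4  3.7]
18 [-5.2  0.7  3.8]
24 [-6.   1.2  4.4]
30 [-5.7  0.9  3.5]
36 [-5.  -0.   4.2]
10.9667
```

View pics/t1.png

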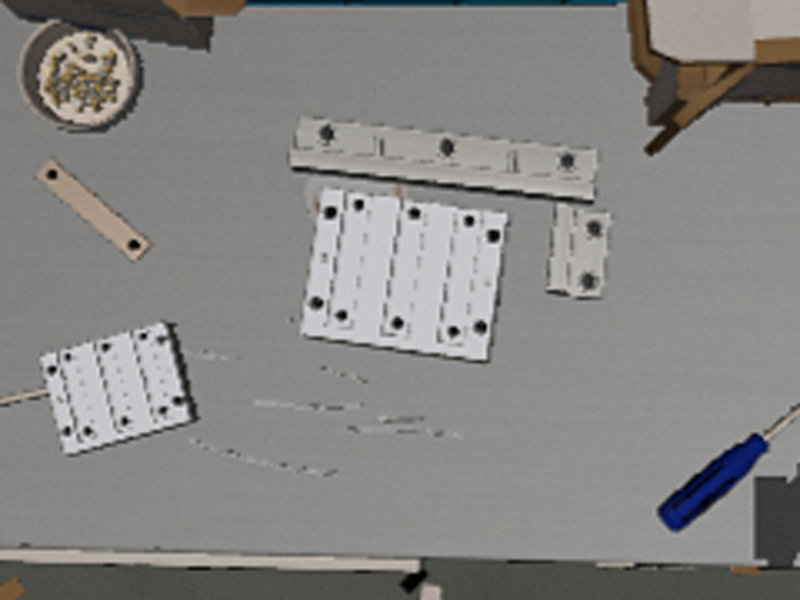

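The block is now nearly square: its top corners are at about (325,187), (508,212), (488,361) and (301,334). There is a gap of about 20 px to the fence and 45 px to the end stop. The bystanders have not moved.

```bash
cat >> h.py <<'E'
O=np.array([.5977,.1443]);sy=-4.81;S=rot(sy)
def block(s):
    g=cv2.cvtColor(s["frame"],cv2.COLOR_RGB2GRAY);m=cv2.morphologyEx((g>184).astype(np.uint8),cv2.MORPH_CLOSE,np.ones((3,3)))
    best=None
    for c in cv2.findContours(m,0,2)[0]:
        p=ray(s,c[:,0],.045).astype(np.float32);q=cv2.minAreaRect(p)
        if abs(max(q[1])-.1475)<.006 and abs(min(q[1])-.117)<.006:
            a=q[2]+(90 if q[1][0]>q[1][1] else 0); a=(a+45+360)%90-45  # block x within 45 deg of world x
            best=(np.array(q[0]),a,q[1])
    return best
E
python3 - <<'E'
from h import *
for n in range(2):
    B,a,sz=block(r.snapshot("top"));print(B,a,sz,"stop frame",S.T@(B-O),a-sy)
for P in([-.06,.175],[-.135,.075]):
    P=O+S@P
    for y in(sy+180,sy-90,sy+90):print(P.round(3),y,r.inverse_kinematics([*P,Zt],[180,0,y]))
E
```

```text
[0.5289585  0.26656345] -6.64105224609375 (0.14792831242084503, 0.11793121695518494) stop frame [-0.07875141  0.11606877] -1.8310522460937504
[0.52879035 0.2665861 ] -6.665290832519531 (0.1478896141052246, 0.11832090467214584) stop frame [-0.07892087  0.11607724] -1.8552908325195316
[0.553 0.324] 175.19 [ 27.31930871  14.71321492  81.44338205   0.          83.84340303
 -57.87069129]
[0.553 0.324] -94.81 [  27.31930871   14.71321492   81.44338205    0.           83.84340303
 -147.87069129]
[0.553 0.324] 85.19 [ 2.73193087e+01  1.47132149e+01  8.14433820e+01 -2.54444375e-14
  8.38434030e+01  3.21293087e+01]
[0.469 0.23 ] 175.19 [ 22.40830604  -3.01007568 100.40125488   0.          82.6088208
 -62.78169396]
[0.469 0.23 ] -94.81 None
[0.469 0.23 ] 85.19 [ 2.24083060e+01 -3.01007568e+00  1.00401255e+02 -2.54444375e-14
  8.26088208e+01  2.72183060e+01]
```

```bash
cat >> h.py <<'E'
def G(p,yawrel,z=Zt,speed=.2): go(O+S@np.array(p),sy+yawrel,z,speed)
def push(p,d,end,yawrel,lim,n0=None,step=.0012):
    """from stop-frame p advance along unit d by up to end m in small steps until the resisting force > lim"""
    p=np.array(p,float);d=np.array(d,float);w=S@d;k=0;log=[]
    f0=r.sense()["contact_force"][:2]
    if n0: k=n0;G(p+d*k,yawrel,speed=.08);log.append(round(-(r.sense()["contact_force"][:2]-f0)@w,1))
    while k<end:
        k+=step;G(p+d*k,yawrel,speed=.04);f=-(r.sense()["contact_force"][:2]-f0)@w;log.append(round(f,1))
        if f>lim:break
    print("advanced",round(k,4),p+d*k,log,"t",round(r.sense()["clock"],1));return p+d*k
def away():
    r.reach([.33,-.1,.36],[180,0,180])
E
python3 - <<'E'
from h import *
r.let_go()
r.reach([*(O+S@[-.079,.225]),.30],[180,0,sy+90])
G([-.079,.225],90,speed=.2);r.wait(.2)
e=push([-.079,.225],[0,-1],.067,90,22,n0=.058)
G(e+[0,.03],90);G(e+[0,.03],90,.27,.3)
r.reach([*(O+S@[-.17,.078]),.27],[180,0,sy+180])
G([-.17,.078],180);r.wait(.2)
e=push([-.17,.078],[1,0],.045,180,22,n0=.032)
G(e+[-.03,0],180);G(e+[-.04,0],180,.30,.3)
away()
s=r.snapshot("top");cv2.imwrite("pics/t2.png",cv2.resize(s["frame"][120:222,170:306,::-1],(800,600),interpolation=cv2.INTER_CUBIC))
b=block(s);print(b)
if b:print(S.T@(b[0]-O),b[1]-sy)
print(r.sense()["clock"])
E
```

```text
advanced 0.0676 [-0.079   0.1574] [np.float64(4.6), np.float64(5.7), np.float64(8.6), np.float64(8.9), np.float64(8.2), np.float64(7.6), np.float64(8.9), np.float64(14.5), np.float64(17.6)] t 18.4
advanced 0.0428 [-0.1272  0.078 ] [np.float64(7.5), np.float64(11.9), np.float64(14.5), np.float64(14.8), np.float64(15.5), np.float64(15.0), np.float64(15.9), np.float64(16.2), np.float64(22.0), np.float64(27.2)] t 24.1
None
26.325
```

View pics/t2.png

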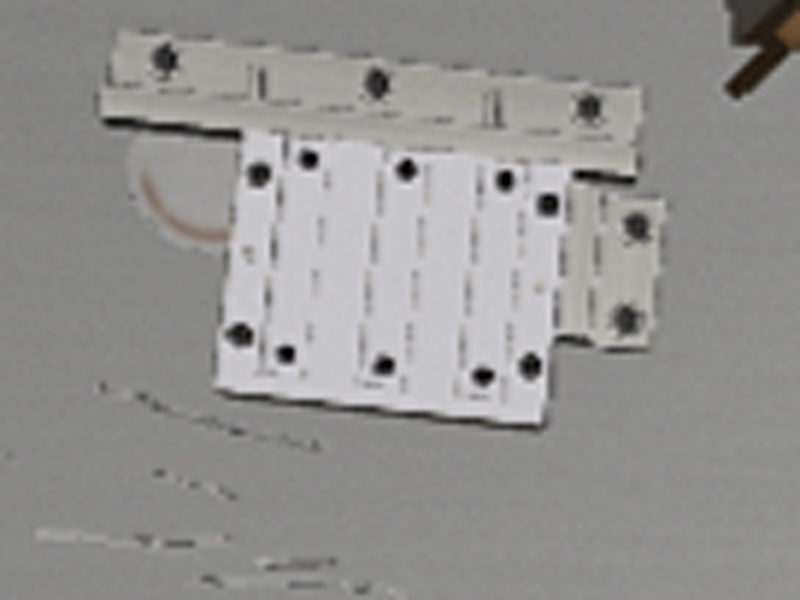

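The block's back lies along the fence with no dark gap, and its right end at about (562,190–340) meets the end stop. I'll give both sides one confirming nudge.

```bash
python3 - <<'E'
from h import *
r.reach([*(O+S@[-.066,.19]),.30],[180,0,sy+90])
G([-.066,.19],90,speed=.2);r.wait(.2)
e=push([-.066,.19],[0,-1],.037,90,20,n0=.029)
G(e+[0,.03],90);G(e+[0,.03],90,.27,.3)
r.reach([*(O+S@[-.16,.078]),.27],[180,0,sy+180])
G([-.16,.078],180);r.wait(.2)
e=push([-.16,.078],[1,0],.037,180,24,n0=.029)
G(e+[-.03,0],180);G(e+[-.04,0],180,.30,.3)
away();print(r.sense()["clock"])
s=r.snapshot("top");g=cv2.cvtColor(s["frame"],cv2.COLOR_RGB2GRAY)
m=(g>182).astype(np.uint8);m=cv2.morphologyEx(cv2.morphologyEx(m,cv2.MORPH_OPEN,np.ones((3,3))),cv2.MORPH_CLOSE,np.ones((5,5)));m[:,:170]=0;m[:130]=0;m[230:]=0;m[:,300:]=0
c=max(cv2.findContours(m,0,2)[0],key=cv2.contourArea);q=cv2.minAreaRect(ray(s,c[:,0],.045).astype(np.float32))
print(q,S.T@(np.array(q[0])-O))
for w in(160,165,170,173):print(w,g[w,255:278].tolist())
for w in(215,230,245,260):print(w,g[136:156,w].tolist())
s2=r.snapshot("scene")
u,v=proj(s2,[[*(O+S@[-.04,.04]),.03]])[0].astype(int);x0=max(u-65,0);y0=max(v-50,0)
cv2.imwrite("pics/s2.png",cv2.resize(s2["frame"][y0:y0+98,x0:x0+130,::-1],(800,600),interpolation=cv2.INTER_CUBIC))
E
```

```text
advanced 0.0338 [-0.066   0.1562] [np.float64(4.6), np.float64(10.0), np.float64(13.6), np.float64(17.3), np.float64(20.6)] t 30.9
advanced 0.0326 [-0.1274  0.078 ] [np.float64(10.3), np.float64(15.6), np.float64(21.1), np.float64(25.8)] t 35.0
37.1917
((0.5436071157455444, 0.22512748837471008), (0.1480725109577179, 0.11818644404411316), 85.3512191772461) [-0.06067991  0.07600705]
160 [198, 200, 200, 151, 183, 200, 200, 199, 201, 198, 194, 181, 174, 169, 165, 167, 131, 161, 170, 170, 162, 167, 109]
165 [199, 201, 194, 197, 198, 201, 199, 200, 199, 203, 133, 158, 174, 169, 168, 177, 146, 166, 172, 171, 172, 173, 173]
170 [199, 201, 171, 191, 201, 202, 202, 202, 203, 160, 170, 179, 176, 172, 175, 125, 162, 178, 175, 174, 170, 178, 171]
173 [199, 199, 199, 200, 198, 196, 198, 200, 203, 118, 159, 180, 175, 172, 175, 144, 167, 179, 155, 111, 64, 46, 42]
215 [140, 147, 154, 159, 165, 167, 178, 200, 199, 199, 199, 179, 71, 19, 80, 185, 203, 201, 200, 199]
230 [165, 168, 157, 161, 157, 159, 166, 173, 201, 200, 198, 197, 199, 198, 199, 199, 200, 198, 198, 198]
245 [164, 164, 168, 163, 129, 163, 162, 168, 166, 150, 203, 198, 198, 198, 198, 198, 198, 198, 200, 197]
260 [156, 159, 161, 165, 166, 163, 142, 164, 168, 173, 178, 173, 188, 190, 189, 184, 193, 201, 201, 207]
```

View pics/s2.png

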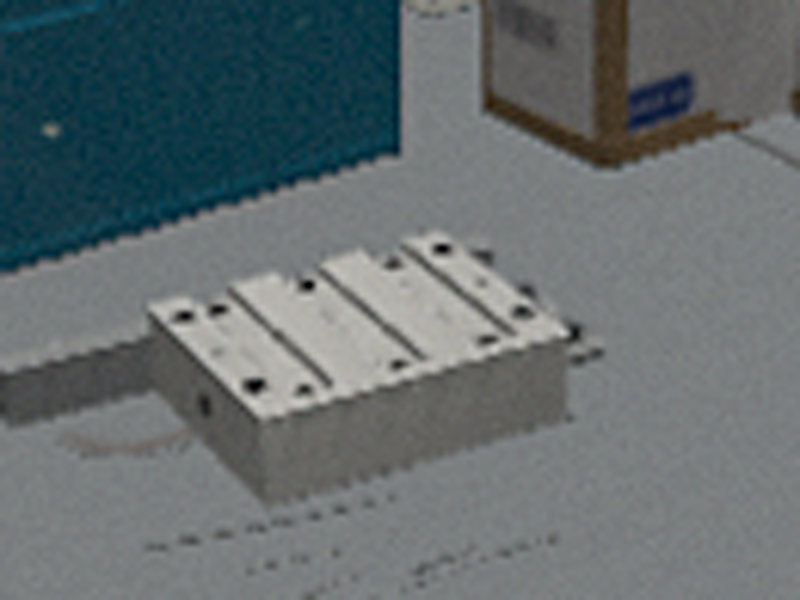

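The scene view shows the block flat on the bench, back on the fence and right end at the stop. The measured pose in the stop frame is (-60.7, 76.0) mm with 0.2° of yaw error. Both nudges met a rigid stop with no sliding.

```bash
python3 -c "
from station import r
print(r.hand_in(), r.sense()['clock'])"
```

```text
the job is handed in; nothing more can be done
the job is handed in; nothing more can be done
```

The jig is pushed round and seated with its groove openings towards the fence, its back on the fence and its right end on the end stop (measured within about 1 mm and 0.2° of the target pose); the job is handed in at about 37 s, and I never touched the breaker, copper link or screwdriver.

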